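# Seat a specimen disc, then hold electrode tweezers at their gap mark

### The job

Rehearse an electroporation on the dummy specimen: set the white specimen disc fully home and flat in the round recess of the aluminium stage and let go of it. Then take the sprung electrode tweezers from their black rest by the two blue finger rests, bring the brass plates down one on each side of the amber dummy without touching it, so that they face it centrally just above the disc, and have them squeezed to the 22 mm gap marked green on their scale, never far past it. Finish while still holding the tweezers there, upright, the gap steady and only the fingers touching them, and leave the timer, the dish and the dropper bottle where they are.

Things in the scene. Friction and masses are not known exactly. Their poses are not given: they have to be found in the camera images.
- specimen_disc: loose white disc, 44 mm diameter, 8 mm thick, bottom edge chamfered 1.5 mm, with a domed amber post (the dummy specimen) standing at its centre: post 12 mm diameter, straight up to 20 mm and domed to 26 mm above the disc's underside. 35 g. Origin: centre of the underside, z up. It stands on the bench; best gripped across the post.
- stage: fixed aluminium block 84 x 84 mm on a dark base plate 104 (its x) x 90 mm; its flat top is 22 mm above the bench, with a round recess in the middle, 47 mm diameter, 6 mm deep, slippery, so a seated disc's underside is 16 mm above the bench and its top stands 2 mm proud. Origin: centre of the underside.
- recess (a point): centre of the recess's flat floor, 16 mm above the bench, on the stage
- tweezer_rest: fixed black block 46 (its x) x 84 (its y) mm, top 22 mm above the bench, with a pocket 13 (x) x 60 (y) mm, 16 mm deep (pocket floor 6 mm above the bench), in which the tweezers stand with their plates down. Origin: centre of the underside. Lift the tweezers straight up out of it.
- tweezers: loose sprung tweezers, about 80 g, standing spine up, plates down, in the rest. Origin: centre line, level of the plates' lower edges when relaxed; z up to the spine, y across the gap. Black spine (12 x 24 mm), its top 78 mm above the origin; two steel limbs hinge 5 mm either side of the centre line 72 mm above the origin and spread down to the brass plates.
- gap_mid (a point): point of the tweezers on their centre line, 3 mm above their origin: midway between the two plates
- plate_left (a point): centre of the inner face of the brass plate (10 x 10 x 3 mm) on the tweezers' +y limb; the gap is the distance between plate_left and plate_right
- plate_right (a point): centre of the inner face of the brass plate on the tweezers' -y limb
- tw_left (a joint): inward turn of the +y limb (rad): 0 when relaxed (gap 44 mm), 0.163 at the mark (gap 22 mm) if both limbs turn alike; the two limbs together: gap is about 44.3 mm - 68 mm x (tw_left + tw_right). The limb springs back when let go
- tw_right (a joint): the same for the -y limb
- timer: bystander: white bench timer, 62 x 66 x 19 mm, standing behind the stage. Origin: centre of the underside
- dish: bystander: round petri dish, 63 mm diameter, 16 mm high, behind the stage. Origin: centre of the underside
- dropper: bystander: brown dropper bottle, 30 mm diameter, 86 mm high, behind the stage. Origin: centre of the underside
- finger_rests (a point): tweezers' centre line, 37.5 mm above their origin: midway between the half-round blue finger rests (14 mm long along x). Grip there along y, palm clear of the spine 41 mm above. Rests are 41.5 mm apart relaxed (gap 44), 30 mm at the mark (gap 22; pads read some 0.5 mm less as they sink in): 1 mm of squeeze closes the gap 1.9 mm. Spring 0.6 N per mm, 7 N per finger at the mark; 4 mm carries it
- green_mark (a point): green band on the white scale arm (5 mm high, look only) low on the tweezers' -x face, fixed to the -y limb; the gap is right when the red pointer of the +y limb stands on the green. Squeezing to the mark also lowers the plates by about 1 mm relative to the finger rests
Not all that is in view belongs to the job. There is more than one size of the specimen_disc; the job needs the middle-sized.

How it is judged:
On the way, in this order (a step that is already met when the one before it is completed fails the run):
1. the specimen disc lies fully home and flat in the stage's recess, let go (horizontal distance between specimen_disc and recess below 0.003 m and z of specimen_disc in the frame of stage between 0.014 and 0.0175 m and angle between specimen_disc's own z axis and vertical below 0.06 rad and contact force between the fingers and specimen_disc below 0.05 N), for 0.3 s.
2. the tweezers are lifted clear of their rest, carried by the fingers (height (world z) of tweezers above 0.03 m and contact force between the fingers and tweezers above 1 N and contact force between tweezers and tweezer_rest below 0.05 N), for 0.1 s.
3. the plates stand still either side of the dummy at the marked gap, touching nothing (all of step 1 and distance between plate_left and plate_right between 0.0195 and 0.0245 m and horizontal distance between gap_mid and specimen_disc below 0.005 m and z of plate_left in the frame of specimen_disc between 0.013 and 0.0235 m and z of plate_right in the frame of specimen_disc between 0.013 and 0.0235 m and angle between tweezers's own z axis and vertical below 0.2 rad and contact force between the fingers and tweezers above 1.5 N and contact force between tweezers and specimen_disc below 0.1 N and contact force between tweezers and stage below 0.1 N and contact force between tweezers and tweezer_rest below 0.1 N and linear speed of tweezers below 0.03 m/s and velocity of joint tw_left between -0.15 and 0.15 rad/s and velocity of joint tw_right between -0.15 and 0.15 rad/s), for 1 s.
At the end, for the whole second after the job is handed in: Disc seated (within 3 mm of centre, 2 mm of the floor, level) and let go; tweezers held upright (0.2 rad) by the fingers alone, still, gap 22 +/- 2.5 mm, gap_mid within 5 mm of the dummy's axis, plate centres 13 to 23.5 mm above the disc's underside, nothing touching dummy or stage (all of step 3); the arm keeps its last pose, push and grip.
It fails at once if the tweezers push against the dummy or its disc (contact force between tweezers and specimen_disc above 0.5 N).
It fails at once if the tweezers are squeezed far past the mark (gap under 16 mm) (distance between plate_left and plate_right below 0.016 m).
It fails at once if the timer, dish or dropper bottle is shifted (distance of any of timer, dish, dropper from where it was at the start of the episode above 0.015 m).
It also fails if it takes over 67 s, if anything falls off the work surface, if the arm or the gripper's body presses on something with over 40 N, if the wrist force passes 120 N, or if a joint passes its speed limit or range.

### The arm

A 6-joint arm with a two-finger parallel gripper is mounted at the origin on a cart in front of the work surface, level with it; the furniture and walls round the work are solid. World frame = base frame: x ahead of the robot, y to its left, z up, the work surface at z = 0. Lengths are in m, angles in rad, forces in N, time in s.
With the tool pointing down it reaches from about 0.325 to 1 m from the base axis. Payload 5.1 kg.
Tool frame: the origin (TCP) lies midway between the tips of the shut fingers; the grasp point (between the pads) lies 19 mm behind it; z points along the fingers, y is the line along which they close (so a half turn about z gives the same grasp; the last joint's range is limited). The gripper opens to 85 mm and grips with 20 to 120 N. Pads are 22 mm wide; open, the fingers measure 114 mm over their backs; the gripper's body (76 mm by 85 mm) begins 54 mm behind the grasp point. The pads swing forward as they close: fully open they stand 13 mm farther back than shut.
Start: joints at [1.096, 0.124, 1.65, -0, 1.367, -0.083], TCP at [0.248, 0.601, 0.231] pointing down, gripper open.
Joint ranges: [-2.61, 2.61], [-1.02, 2.33], [0.03, 2.71], [-1.35, 4.49], [0.32, 2.68], [-2.91, 2.91]. Speed limits (rad/s): [2.57, 2.57, 3.14, 3.14, 3.14, 3.14].

### API

Orientations are given as a rotation vector (axis times angle).
In Python, from bench import bot gives the robot as it stands.
- The arm moves only by the tool step_arm, never from a script. Its argument "rows" is a list of rows, each an object with "dp": the shift along the tool's x, y, z in cm, a list of three; "twist": the turn, a rotation vector about the tool's x, y, z in rad, a list of three. A call has 1 to 5 rows; each row is the pose to reach, as a shift and turn from the pose commanded when the call began, along the tool's axes at that moment; what a row does not reach only later rows make up. A row lasts 1/8 s, in which the tool goes at most 62.5 mm and 10.7 degrees, less where a joint would pass 70% of its speed; a pose out of reach is approached as far as the arm can. A call with a gripper value outside its range is refused whole. "claw" is the finger opening in cm, from 0 to 8.54, set as the call begins (left out, the last holds). The fingers move at their own pace and stop on an object; "newtons" is the grip in N (left out, the last holds). Time passes only in rows, so rows that repeat a pose let the fingers close. It gives the time, the measured TCP pose, the force, the opening and the grip force at its end, in the units of the state.
- bot.state(): the state, without advancing time (a new reading comes with each control period).
- bot.get_image(name): name is "scene" or "top" or "wrist"; returns (picture, depth): 480x640x3 uint8, blue, green, red; 480x640 float32, m along the optical axis (not along the pixel's ray), 0 where there is no reading.
- bot.camera_info(name): a dict with "K" (3x3 intrinsics, pixels), "world_to_cam" (4x4, takes a point from world to camera coordinates); the wrist camera has in their place "mount" (4x4, takes a point from camera to tool coordinates, whose origin is the TCP and whose axes are the flange's). Camera axes: x right, y up, looking along -z (the intrinsics and any distortion apply to the point x, -y, -z); pixel columns grow to the right and rows downward; lengths in m; the calibration is good to about 2 mm. A picture is of the moment at which its call begins: read the wrist's pose just before it. camera_info takes no time and is no camera call.
- bot.close_job(): hands the job in; it is judged then, once.
Trained networks look in the newest picture that a camera, given by its name, has taken for a name from the list of things; names that differ only in an ending like _2 or _b are one class to them, and where a whole thing is asked for, a point or a joint stands for the part that bears it (a point fixed in the world has none). Each returns a list of dicts, best first, with "p" (0 to 1); they miss things now and then, are a little off and sometimes report something else, mostly with a low value. They report only what shows in the picture. A call takes as long as a camera call. They do not tell look-alikes from the thing itself.
- bot.outline_of(camera, name): "pixels" (480x640 bool, what is visible of it) and "pixel" ([column, row] in pixels, amid what is visible of it).
The state is a dict: "time_s": time; "joints": joint angles; "qvel": joint speeds; "effort": joint torques, N m; "ee_pos": TCP position; "ee_rot": TCP orientation; "force": force on the tool from outside, world axes, zero at the start; "ft_torque": the same for the moment, N m; "opening": opening from 0.0 (shut) to 1.0 (fully open); "grip_force": force on a finger pad.
Only numpy, scipy, OpenCV 4.12 (cv2) and the standard library are available. Lean on these libraries where they do the work, as an engineer would, in place of code of your own. Each camera call takes 0.05 s, during which the arm holds its last target. There are 200 camera calls.

## Working session

There is one attempt and no reset: what is moved stays moved. The work goes in short steps, Python scripts to look and compute and a tool call to move; the robot and the scene stay as the last step left them, time stands still between calls to the robot, and variables do not carry over. Pictures are saved under pics/ and viewed, at most 10 in all, crops included, and the job is handed in when it is done.

Besides the shell and the picture viewer there is one more tool, called after "Emit:" by a JSON object that holds its "method" and its "body", one argument or row to a line. step_arm: Moves the arm, as the interface text tells. Its arguments: {"type":"object","properties":{"rows":{"type":"array","items":{"type":"object","properties":{"dp":{"type":"array","items":{"type":"number"}},"twist":{"type":"array","items":{"type":"number"}}}}},"claw":{"type":"number"},"newtons":{"type":"number"}},"required":["rows"]}

```bash
ls; mkdir -p pics; cat > h.py <<'E'
import numpy as np, cv2
from scipy.spatial.transform import Rotation as R
from bench import bot
def grab(c):
    s=bot.state(); im,d=bot.get_image(c); i=bot.camera_info(c); K=np.array(i["K"])
    if "world_to_cam" in i: T=np.linalg.inv(np.array(i["world_to_cam"]))
    else:
        W=np.eye(4); W[:3,:3]=R.from_rotvec(s["ee_rot"]).as_matrix(); W[:3,3]=s["ee_pos"]; T=W@np.array(i["mount"])
    return im,d,K,T,i
def cloud(d,K,T):
    v,u=np.mgrid[0:d.shape[0],0:d.shape[1]]
    P=np.stack([(u-K[0,2])/K[0,0]*d,-(v-K[1,2])/K[1,1]*d,-d],-1)
    return P@T[:3,:3].T+T[:3,3]
E
python3 - <<'E'
from h import *
s=bot.state(); print(s["ee_pos"],s["ee_rot"],s["time_s"])
for c in ["scene","top"]:
    im,d,K,T,i=grab(c); cv2.imwrite(f"pics/{c}0.png",im); X=cloud(d,K,T)
    print(c,[k for k in i],T[:3,3].round(3))
    for n in ["specimen_disc","stage","tweezer_rest","tweezers","timer","dish","dropper"]:
        for r in bot.outline_of(c,n)[:4]:
            m=r["pixels"]&(d>0); P=X[m]
            if len(P): print(n,round(r["p"],2),r["pixel"],m.sum(),np.median(P,0).round(3),P.min(0).round(3),P.max(0).round(3))
E
```

```text
pics
[0.24794378 0.60019972 0.23006109] [-0.61135679 -3.08096845  0.00312436] 0.0
scene ['K', 'world_to_cam'] [-0.055 -0.975  0.713]
specimen_disc 0.86 [395.9, 353.0] 307 [ 0.481 -0.329  0.007] [ 0.463 -0.348 -0.   ] [ 0.505 -0.303  0.027]
specimen_disc 0.71 [430.6, 342.9] 172 [ 0.559 -0.34   0.005] [ 0.546 -0.354  0.001] [ 0.579 -0.321  0.021]
specimen_disc 0.7 [357.9, 373.9] 605 [ 0.386 -0.331  0.01 ] [ 0.362 -0.355  0.   ] [ 0.42  -0.298  0.036]
specimen_disc 0.38 [243.5, 228.3] 257 [0.449 0.294 0.019] [ 0.421  0.273 -0.001] [0.486 0.367 0.025]
stage 0.96 [373.4, 304.6] 1473 [ 0.535 -0.185  0.018] [ 0.476 -0.239 -0.004] [ 0.612 -0.114  0.026]
tweezer_rest 0.88 [241.8, 223.5] 354 [0.45  0.303 0.019] [ 0.42   0.273 -0.006] [0.504 0.414 0.046]
tweezer_rest 0.36 [239.6, 211.6] 132 [0.454 0.315 0.048] [ 0.443  0.299 -0.005] [0.534 0.512 0.083]
tweezers 0.49 [239.5, 211.6] 130 [0.454 0.315 0.046] [ 0.443  0.299 -0.005] [0.521 0.469 0.083]
timer 0.94 [383.6, 266.7] 513 [ 0.65  -0.068  0.014] [ 0.617 -0.103 -0.004] [ 0.699 -0.009  0.021]
timer 0.28 [395.7, 354.2] 331 [ 0.482 -0.329  0.007
[... 503 characters left out ...]
28]
specimen_disc 0.74 [472.0, 228.4] 177 [ 0.561 -0.334  0.006] [ 0.545 -0.353 -0.002] [ 0.577 -0.319  0.024]
stage 0.74 [400.0, 236.3] 1845 [ 0.536 -0.171  0.02 ] [ 0.473 -0.238 -0.006] [ 0.604 -0.112  0.027]
tweezer_rest 0.9 [177.3, 271.6] 759 [0.455 0.32  0.021] [ 0.42   0.277 -0.006] [0.495 0.378 0.082]
tweezers 0.55 [175.6, 271.0] 158 [0.452 0.315 0.056] [0.442 0.3   0.005] [0.469 0.339 0.087]
timer 0.62 [349.6, 186.9] 726 [ 0.654 -0.06   0.015] [ 0.618 -0.097  0.002] [ 0.693 -0.021  0.022]
dish 0.77 [387.1, 178.9] 529 [ 0.677 -0.146  0.006] [ 0.648 -0.177 -0.005] [ 0.708 -0.118  0.018]
dropper 0.68 [441.1, 187.8] 222 [ 0.64  -0.251  0.044] [ 0.63  -0.284 -0.003] [ 0.665 -0.24   0.087]
```

```bash
python3 - <<'E'
import cv2, numpy as np
t=cv2.imread("pics/top0.png"); s=cv2.imread("pics/scene0.png")
a=cv2.resize(t[170:330,340:500],(400,400),interpolation=cv2.INTER_CUBIC)
b=cv2.resize(t[230:310,140:220],(400,400),interpolation=cv2.INTER_CUBIC)
cv2.imwrite("pics/crop0.png",np.hstack([a,b]))
E
```

```text
(no output)
```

View pics/crop0.png

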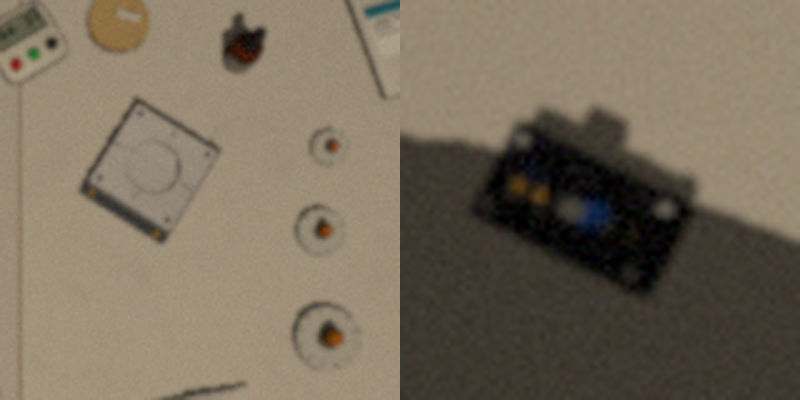

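View pics/scene0.png

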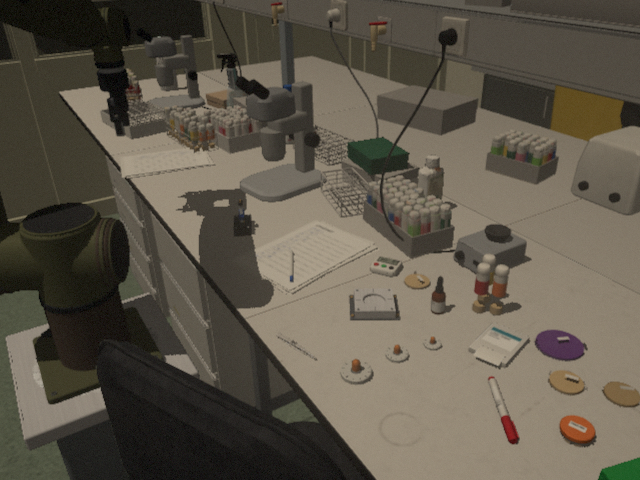

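```bash
cat >> h.py <<'E'
def go(x,y,z,yaw=None):
    """dp (cm), twist to target TCP; yaw = world angle of tool y"""
    s=bot.state(); M=R.from_rotvec(s["ee_rot"]); m=M.as_matrix()
    dp=m.T@(np.array([x,y,z])-s["ee_pos"])*100
    yd=m[:,1]; yaw=np.arctan2(yd[1],yd[0]) if yaw is None else yaw
    c,n=np.cos(yaw),np.sin(yaw)
    G=np.array([[-n,c,0],[c,n,0],[0,0,-1]]).T
    G=np.column_stack([np.cross([c,n,0],[0,0,-1]),[c,n,0],[0,0,-1]])
    print("dp",dp.round(2),"tw",(M.inv()*R.from_matrix(G)).as_rotvec().round(3),"yaw",round(yaw,3),"pos",s["ee_pos"].round(4),"t",s["time_s"],"op",s["opening"],s["grip_force"])
def proj(P,c="wrist"):
    s=bot.state(); i=bot.camera_info(c)
    W=np.eye(4); W[:3,:3]=R.from_rotvec(s["ee_rot"]).as_matrix(); W[:3,3]=s["ee_pos"]
    T=np.linalg.inv(W@np.array(i["mount"])) if c=="wrist" else np.array(i["world_to_cam"])
    p=T[:3,:3]@P+T[:3,3]; K=np.array(i["K"]); q=K@[p[0],-p[1],-p[2]]
    return q[:2]/q[2]
E
python3 - <<'E'
from h import *
i=bot.camera_info("wrist"); print(np.array(i["mount"]).round(3),np.array(i["K"]).round(1),[k for k in i])
go(.455,.315,.23); go(.484,-.326,.2)
E
```

```text
[[-0.     0.963  0.268  0.067]
 [ 1.     0.     0.     0.001]
 [ 0.     0.268 -0.963 -0.142]
 [ 0.     0.     0.     1.   ]] [[375.1   0.  318. ]
 [  0.  375.1 244.1]
 [  0.    0.    1. ]] ['K', 'mount']
dp [-30.02 -18.51   0.14] tw [ 0. -0.  0.] yaw 1.179 pos [0.2482 0.6007 0.2314] t 0.8 op 1.0039475517136782 0.0
dp [-57.18 -76.65   3.13] tw [ 0. -0.  0.] yaw 1.179 pos [0.2482 0.6007 0.2314] t 0.8 op 1.0039475517136782 0.0
```

Emit:
{"method": "step_arm", "body": {
  "rows": [
    {"dp":[-3.7,-5,0.6]},
    {"dp":[-7.4,-10,1.2]},
    {"dp":[-11.1,-15,1.8]},
    {"dp":[-14.8,-20,2.4]},
    {"dp":[-18.5,-25,3]}
  ],
  "claw": 4.5,
  "newtons": 20
}}

```text
validation failed for argument at $.ro...
```

Emit:
{"method": "step_arm", "body": {
  "rows": [
    {"dp":[-3.7,-5,0]},
    {"dp":[-7.4,-10,0]},
    {"dp":[-11.1,-15,0]},
    {"dp":[-14.8,-20,0]},
    {"dp":[-18.5,-25,0]}
  ]
}}

```text
validation failed for argument at $.ro...
```

Emit:
{"method": "step_arm", "body": {
  "rows": [
    {"dp":[-3.7,-5,0]},
    {"dp":[-7.4,-10,0]},
    {"dp":[-11.1,-15,0]},
    {"dp":[-14.8,-20,0]},
    {"dp":[-18.5,-25,0]}
  ]
}}

```text
validation failed for argument at $.ro...
```

```bash
python3 - <<'E'
from h import *
go(.484,-.326,.2)
E
```

```text
dp [-57.18 -76.65   3.13] tw [ 0. -0.  0.] yaw 1.179 pos [0.2482 0.6007 0.2314] t 0.8 op 1.0039475517136782 0.0
```

Twist is evidently required.

Emit:
{"method": "step_arm", "body": {
  "rows": [
    {"dp":[-3.7,-5,0.6],"twist":[0,0,0]},
    {"dp":[-7.4,-10,1.2],"twist":[0,0,0]},
    {"dp":[-11.1,-15,1.8],"twist":[0,0,0]},
    {"dp":[-14.8,-20,2.4],"twist":[0,0,0]},
    {"dp":[-18.5,-25,3],"twist":[0,0,0]}
  ],
  "claw": 4.5,
  "newtons": 20
}}

```text
time_s: 1.42
ee_pos: [0.3239, 0.2973, 0.2014]
ee_rot: [0.61, 3.081, 0.001]
force: [0.6, -0.2, -0.3]
opening: 0.529
grip_force: 0.0
```

Emit:
{"method": "step_arm", "body": {
  "rows": [
    {"dp":[-3.7,-5,0],"twist":[0,0,0]},
    {"dp":[-7.4,-10,0],"twist":[0,0,0]},
    {"dp":[-11.1,-15,0],"twist":[0,0,0]},
    {"dp":[-14.8,-20,0],"twist":[0,0,0]},
    {"dp":[-18.5,-25,0],"twist":[0,0,0]}
  ]
}}

```text
time_s: 2.05
ee_pos: [0.3995, -0.0047, 0.2019]
ee_rot: [0.611, 3.079, 0.001]
force: [0.5, -0.8, -0.3]
opening: 0.526
grip_force: 0.0
```

Emit:
{"method": "step_arm", "body": {
  "rows": [
    {"dp":[-3.7,-5,0],"twist":[0,0,0]},
    {"dp":[-7.4,-10,0],"twist":[0,0,0]},
    {"dp":[-11.1,-15,0],"twist":[0,0,0]},
    {"dp":[-14.8,-20,0],"twist":[0,0,0]},
    {"dp":[-18.5,-25,0],"twist":[0,0,0]}
  ]
}}

```text
time_s: 2.68
ee_pos: [0.475, -0.3067, 0.2016]
ee_rot: [0.612, 3.081, -0.0]
force: [-0.0, 0.2, 0.3]
opening: 0.53
grip_force: 0.0
```

```bash
cat > look.py <<'E'
from h import *
import sys
im,d,K,T,i=grab("wrist"); cv2.imwrite("pics/"+sys.argv[1]+".png",im); X=cloud(d,K,T)
np.savez("last.npz",X=X,d=d,im=im)
for n in sys.argv[2:]:
    for r in bot.outline_of("wrist",n)[:4]:
        m=r["pixels"]&(d>0); P=X[m]
        if len(P): print(n,round(r["p"],2),r["pixel"],m.sum(),np.median(P,0).round(4),P.min(0).round(3),P.max(0).round(3))
E
python3 look.py w1 specimen_disc stage; python3 -c "
from h import *
go(.484,-.326,.2)"
```

```text
specimen_disc 0.7 [306.2, 232.5] 1730 [ 0.4842 -0.3227  0.0075] [ 0.464 -0.347 -0.002] [ 0.508 -0.302  0.027]
specimen_disc 0.56 [322.5, 308.2] 898 [ 0.5608 -0.335   0.0058] [ 0.546 -0.353 -0.   ] [ 0.58  -0.319  0.02 ]
stage 0.61 [484.6, 223.9] 11583 [ 0.5352 -0.1733  0.0206] [ 0.474 -0.237 -0.002] [ 0.609 -0.105  0.024]
dp [-1.6  -1.42  0.07] tw [ 0.    -0.001  0.   ] yaw 1.175 pos [ 0.4747 -0.3068  0.2007] t 2.825 op 0.5256169239312862 0.0
```

```bash
cat > fit.py <<'E'
from h import *
L=np.load("last.npz"); X=L["X"]; d=L["d"]; ok=d>0
r=lambda c:np.hypot(X[...,0]-c[0],X[...,1]-c[1])
def disc(c,zt):
    for z0,z1,rr in[(zt-2e-3,zt+1.5e-3,.03),(zt+9e-3,zt+.02,.015)]:
        P=X[ok&(r(c)<rr)&(X[...,2]>z0)&(X[...,2]<z1)]
        if len(P)<20: continue
        (x,y),rad=cv2.minEnclosingCircle((P[:,:2]*1000).astype(np.float32))
        print(z0,len(P),"mean",P.mean(0).round(4),"circ",x.round(1),y.round(1),rad.round(1),"bbox mid",((P.min(0)+P.max(0))/2).round(4))
def recess(c):
    m=ok&(r(c)<.05); P=X[m]; f=P[(P[:,2]<.0195)&(P[:,2]>.012)&(np.hypot(*(P[:,:2]-c).T)<.03)]
    t=P[(P[:,2]>.0205)&(P[:,2]<.025)]
    print("floor",len(f),f.mean(0).round(4),"top z",np.median(t[:,2]).round(4),"box",cv2.minAreaRect((t[:,:2]*1000).astype(np.float32)))
    (x,y),rad=cv2.minEnclosingCircle((f[:,:2]*1000).astype(np.float32)); print("floor circ",x,y,rad)
E
python3 - <<'E'
from fit import *
disc((.484,-.325),.008); recess((.535,-.175))
S=X[ok&(r((.535,-.175))<.075)&(X[...,2]>.0195)&(X[...,2]<.026)]
print(cv2.minAreaRect((S[:,:2]*1000).astype(np.float32)))
im=L["im"]; cv2.imwrite("pics/c2.png",cv2.resize(im[150:350,220:640],None,fx=1.9,fy=1.9))
E
```

```text
Traceback (most recent call last):
  File "fit.py", line 9, in disc
    print(z0,len(P),"mean",P.mean(0).round(4),"circ",x.round(1),y.round(1),rad.round(1),"bbox mid",((P.min(0)+P.max(0))/2).round(4))
                                                     ^^^^^^^
AttributeError: 'float' object has no attribute 'round'
```

```bash
sed -i 's/x.round(1),y.round(1),rad.round(1)/round(x,1),round(y,1),round(rad,1)/' fit.py
python3 - <<'E'
from fit import *
disc((.484,-.325),.008); recess((.535,-.175))
S=X[ok&(r((.535,-.175))<.075)&(X[...,2]>.0195)&(X[...,2]<.026)]
print(cv2.minAreaRect((S[:,:2]*1000).astype(np.float32)))
im=L["im"]; cv2.imwrite("pics/c2.png",cv2.resize(im[150:350,220:640],None,fx=1.9,fy=1.9))
E
```

```text
0.006 1456 mean [ 0.4854 -0.3234  0.0075] circ 486.2 -323.4 22.1 bbox mid [ 0.4859 -0.3237  0.0078]
0.017 140 mean [ 0.485  -0.3231  0.023 ] circ 485.8 -323.7 5.9 bbox mid [ 0.4858 -0.3238  0.0219]
floor 2090 [ 0.5422 -0.1712  0.0156] top z 0.0215 box ((540.8737182617188, -172.81393432617188), (84.79381561279297, 84.21450805664062), 57.71571350097656)
floor circ 535.3201904296875 -174.43695068359375 29.53301239013672
((541.001220703125, -172.6832733154297), (85.12091827392578, 84.37442016601562), 57.823211669921875)
```

View pics/c2.png

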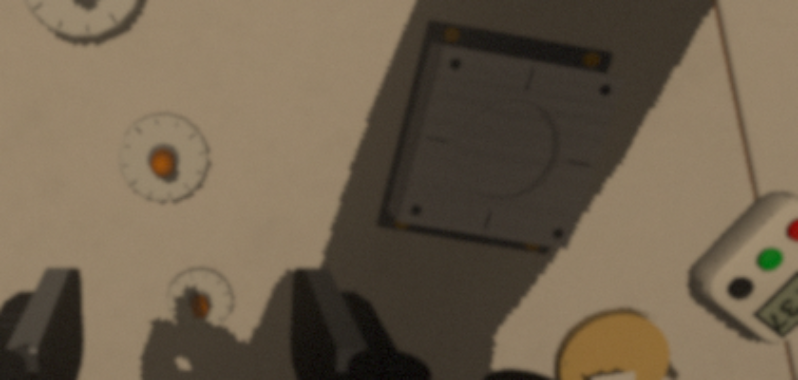

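```bash
python3 -c "
from h import *
go(.4858,-.3237,.012,1.179)"
```

```text
dp [-1.69 -1.14 18.87] tw [ 0.    -0.001 -0.004] yaw 1.179 pos [ 0.4747 -0.3068  0.2007] t 2.825 op 0.5256169239312862 0.0
```

Emit:
{"method": "step_arm", "body": {
  "rows": [
    {"dp":[-1.7,-1.15,5],"twist":[0,0,0]},
    {"dp":[-1.7,-1.15,10],"twist":[0,0,0]},
    {"dp":[-1.7,-1.15,14],"twist":[0,0,0]},
    {"dp":[-1.7,-1.15,16.5],"twist":[0,0,0]},
    {"dp":[-1.7,-1.15,16.5],"twist":[0,0,0]}
  ]
}}

```text
time_s: 3.45
ee_pos: [0.4844, -0.3191, 0.0341]
ee_rot: [-0.609, -3.077, -0.004]
force: [-0.6, 0.1, -0.9]
opening: 0.526
grip_force: 0.0
```

Emit:
{"method": "step_arm", "body": {
  "rows": [
    {"dp":[0,0,1.2],"twist":[0,0,0]},
    {"dp":[0,0,2.3],"twist":[0,0,0]},
    {"dp":[0,0,2.3],"twist":[0,0,0]}
  ]
}}

```text
time_s: 3.82
ee_pos: [0.4857, -0.3211, 0.0127]
ee_rot: [-0.611, -3.08, -0.001]
force: [-0.8, 0.6, -0.1]
opening: 0.528
grip_force: 0.0
```

Emit:
{"method": "step_arm", "body": {
  "rows": [
    {"dp":[0,0,0],"twist":[0,0,0]},
    {"dp":[0,0,0],"twist":[0,0,0]},
    {"dp":[0,0,0],"twist":[0,0,0]},
    {"dp":[0,0,0],"twist":[0,0,0]}
  ],
  "claw": 0.8
}}

```text
time_s: 4.32
ee_pos: [0.4865, -0.3219, 0.014]
ee_rot: [0.611, 3.081, -0.001]
force: [-0.3, -0.7, 2.9]
opening: 0.125
grip_force: 19.6
```

Emit:
{"method": "step_arm", "body": {
  "rows": [
    {"dp":[0,0,-2],"twist":[0,0,0]},
    {"dp":[0,0,-6],"twist":[0,0,0]},
    {"dp":[-0.3,5,-11],"twist":[0,0,0]},
    {"dp":[0.2,10,-15],"twist":[0,0,0]},
    {"dp":[0.7,13,-16],"twist":[0,0,0]}
  ]
}}

```text
time_s: 4.95
ee_pos: [0.5311, -0.1978, 0.1783]
ee_rot: [0.61, 3.075, -0.002]
force: [0.2, 0.2, -0.8]
opening: 0.115
grip_force: 19.6
```

Emit:
{"method": "step_arm", "body": {
  "rows": [
    {"dp":[0,2,0],"twist":[0,0,0]},
    {"dp":[0,3,0],"twist":[0,0,0]},
    {"dp":[0,3,0],"twist":[0,0,0]}
  ]
}}

```text
time_s: 5.32
ee_pos: [0.5401, -0.1709, 0.1718]
ee_rot: [-0.611, -3.079, -0.0]
force: [0.0, 0.2, -0.6]
opening: 0.123
grip_force: 19.6
```

```bash
python3 look.py w3 stage specimen_disc; python3 - <<'E'
from fit import *
go(.541,-.173,.175)
s=bot.state()["ee_pos"]
S=X[ok&(r((.541,-.173))<.075)&(X[...,2]>.019)&(X[...,2]<.025)]
print(len(S),cv2.minAreaRect((S[:,:2]*1000).astype(np.float32)))
recess((.541,-.173)) if len(S)>50 else 0
cv2.imwrite("pics/w3b.png",L["im"])
E
```

```text
stage 0.82 [314.7, 210.1] 10526 [ 0.528  -0.1665  0.0208] [ 0.474 -0.237 -0.001] [ 0.586 -0.107  0.159]
specimen_disc 0.84 [317.7, 283.1] 4925 [ 0.5326 -0.1686  0.1653] [ 0.518 -0.242 -0.002] [ 0.653 -0.149  0.185]
specimen_disc 0.67 [157.6, 313.7] 1113 [ 0.5613 -0.3328  0.0058] [ 0.546 -0.353 -0.001] [ 0.58  -0.318  0.021]
specimen_disc 0.59 [65.0, 123.3] 4873 [ 0.3941 -0.319   0.0101] [ 0.36  -0.359 -0.002] [ 0.421 -0.295  0.036]
dp [-0.13 -0.09 -0.28] tw [-0.    -0.002 -0.   ] yaw 1.178 pos [ 0.5401 -0.1717  0.1722] t 5.475 op 0.11845641775069343 19.588663859758526
6414 ((540.9083862304688, -172.5410919189453), (84.17857360839844, 84.51631164550781), 57.83928680419922)
floor 2435 [ 0.5402 -0.1723  0.0155] top z 0.0215 box ((540.6019897460938, -172.41781616210938), (84.05696105957031, 83.74642181396484), 57.83445739746094)
floor circ 541.4471435546875 -170.35189819335938 25.76412582397461
```

View pics/w3b.png

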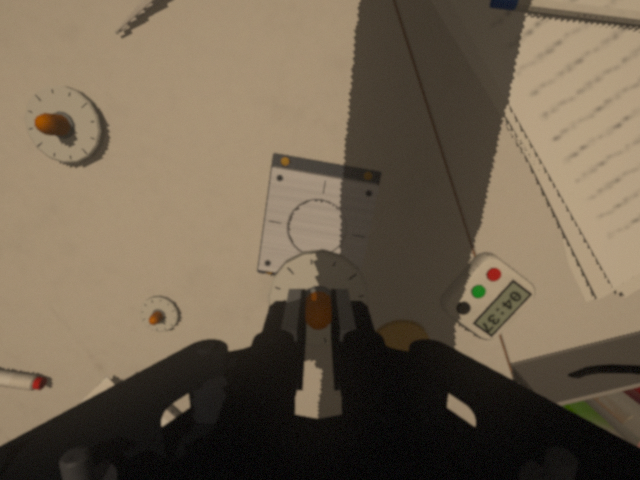

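```bash
cat > hold.py <<'E'
from fit import *
from scipy.optimize import least_squares
o=[q for q in bot.outline_of("wrist","specimen_disc") if abs(q["pixel"][0]-318)<40][0]["pixels"]
s=bot.state(); M=R.from_rotvec(s["ee_rot"]).as_matrix()
Q=(X-s["ee_pos"])@M
m=ok&o&(abs(Q[...,2])<.012); P=Q[m]
print("z pct",np.percentile(P[:,2],[5,25,50,75,95]).round(4))
# plane fit on disc top
A=np.c_[P[:,:2],np.ones(len(P))]; keep=np.ones(len(P),bool)
for _ in range(8):
    c=np.linalg.lstsq(A[keep],P[keep,2],rcond=None)[0]; keep=abs(A@c-P[:,2])<.0015
T=P[keep]; print("plane",c.round(4),keep.sum())
# rim: outermost per angle, from +x side
ang=np.arctan2(T[:,1],T[:,0]); E=[]
for a in np.arange(-1.5,1.5,.1):
    k=T[abs(ang-a)<.05]
    if len(k)>5: E.append(k[np.argsort(np.hypot(k[:,0],k[:,1]))[-2],:2])
E=np.array(E)
f=least_squares(lambda p:np.hypot(*(E-p).T)-.022,[0,0],loss="soft_l1",f_scale=.0005)
print("disc centre in tool",f.x.round(4),"res",np.abs(f.fun).mean().round(5),len(E))
w=s["ee_pos"]+M@[*f.x,np.median(T[:,2])]; print("world disc top centre",w.round(4),"tcp",s["ee_pos"].round(4))
E
python3 hold.py
```

```text
z pct [-0.0094  0.0063  0.0071  0.0076  0.0086]
plane [ 0.0015 -0.0012  0.0073] 3544
disc centre in tool [-0.0001  0.0011] res 0.00022 30
world disc top centre [ 0.5407 -0.1708  0.1652] tcp [ 0.5402 -0.1717  0.1725]
```

Emit:
{"method": "step_arm", "body": {
  "rows": [
    {"dp":[-0.1,-0.15,4],"twist":[0,0,0]},
    {"dp":[-0.1,-0.15,8],"twist":[0,0,0]},
    {"dp":[-0.1,-0.15,11.5],"twist":[0,0,0]},
    {"dp":[-0.1,-0.15,11.5],"twist":[0,0,0]},
    {"dp":[-0.1,-0.15,11.5],"twist":[0,0,0]}
  ]
}}

```text
time_s: 6.15
ee_pos: [0.5418, -0.1735, 0.0596]
ee_rot: [0.612, 3.08, -0.001]
force: [0.4, 0.3, -0.1]
opening: 0.12
grip_force: 19.6
```

```bash
python3 look.py w4 stage specimen_disc; python3 hold.py; python3 - <<'E'
from fit import *
S=X[ok&(r((.541,-.173))<.065)&(X[...,2]>.019)&(X[...,2]<.025)]
print(len(S),cv2.minAreaRect((S[:,:2]*1000).astype(np.float32)))
E
```

```text
stage 0.9 [319.9, 227.2] 20356 [ 0.5209 -0.1597  0.0211] [ 0.474 -0.23  -0.001] [ 0.59  -0.108  0.071]
specimen_disc 0.97 [80.2, 387.8] 1537 [ 0.5573 -0.3318  0.0057] [ 0.546 -0.352 -0.   ] [ 0.567 -0.318  0.021]
specimen_disc 0.61 [316.5, 285.5] 4761 [ 0.5341 -0.1711  0.0531] [ 0.52  -0.202  0.015] [ 0.564 -0.152  0.072]
z pct [-0.0093  0.0064  0.0072  0.0077  0.0088]
plane [0.0007 0.0011 0.0073] 3510
disc centre in tool [-0.0002 -0.    ] res 0.00021 30
world disc top centre [ 0.5425 -0.1734  0.053 ] tcp [ 0.5423 -0.1733  0.0604]
14689 ((541.1311645507812, -172.52471923828125), (84.4185791015625, 85.1843490600586), 57.78907012939453)
```

View pics/w4.png

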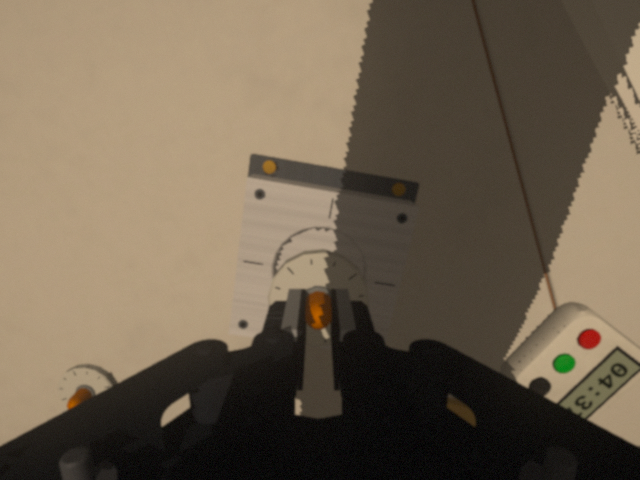

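Emit:
{"method": "step_arm", "body": {
  "rows": [
    {"dp":[0.17,0,0.5],"twist":[0,0,0]},
    {"dp":[0.17,0,1.2],"twist":[0,0,0]},
    {"dp":[0.17,0,1.9],"twist":[0,0,0]},
    {"dp":[0.17,0,2.2],"twist":[0,0,0]},
    {"dp":[0.17,0,2.2],"twist":[0,0,0]}
  ]
}}

```text
time_s: 6.98
ee_pos: [0.5392, -0.1719, 0.0357]
ee_rot: [-0.611, -3.081, -0.0]
force: [0.3, 0.0, 0.0]
opening: 0.118
grip_force: 19.6
```

```bash
python3 look.py w5 specimen_disc; python3 hold.py
```

```text
specimen_disc 0.96 [49.4, 407.6] 900 [ 0.5518 -0.3337  0.0054] [ 0.546 -0.351  0.   ] [ 0.558 -0.32   0.007]
specimen_disc 0.87 [317.3, 282.5] 4768 [ 0.5314 -0.1696  0.0293] [ 0.517 -0.192  0.015] [ 0.561 -0.15   0.049]
z pct [-0.0093  0.0065  0.0072  0.0078  0.0088]
plane [ 0.0007 -0.0013  0.0074] 3535
disc centre in tool [0.0001 0.0002] res 0.00022 30
world disc top centre [ 0.5398 -0.1719  0.0291] tcp [ 0.5397 -0.1721  0.0365]
```

Emit:
{"method": "step_arm", "body": {
  "rows": [
    {"dp":[-0.08,0,0.2],"twist":[0,0,0]},
    {"dp":[-0.08,0,0.4],"twist":[0,0,0]},
    {"dp":[-0.08,0,0.55],"twist":[0,0,0]},
    {"dp":[-0.08,0,0.65],"twist":[0,0,0]},
    {"dp":[-0.08,0,0.65],"twist":[0,0,0]}
  ]
}}

```text
time_s: 7.75
ee_pos: [0.5404, -0.1724, 0.03]
ee_rot: [0.611, 3.081, -0.0]
force: [0.0, -0.3, 1.0]
opening: 0.123
grip_force: 19.7
```

```bash
python3 look.py w6 specimen_disc; python3 hold.py
```

```text
specimen_disc 0.95 [41.5, 412.4] 954 [ 0.5514 -0.3336  0.0054] [ 0.508 -0.351 -0.001] [ 0.558 -0.217  0.111]
specimen_disc 0.93 [318.7, 282.5] 4675 [ 0.5325 -0.1701  0.0235] [ 0.519 -0.192  0.015] [ 0.562 -0.151  0.043]
z pct [-0.01    0.0056  0.0064  0.0069  0.008 ]
plane [0.0039 0.0014 0.0065] 3485
disc centre in tool [-0.0006  0.0004] res 0.00026 30
world disc top centre [ 0.5411 -0.1723  0.0234] tcp [ 0.5403 -0.1724  0.0299]
```

Emit:
{"method": "step_arm", "body": {
  "rows": [
    {"dp":[0,0,0],"twist":[0,0,0]},
    {"dp":[0,0,0],"twist":[0,0,0]},
    {"dp":[0,0,0],"twist":[0,0,0]},
    {"dp":[0,0,-1],"twist":[0,0,0]},
    {"dp":[0,0,-3],"twist":[0,0,0]}
  ],
  "claw": 4
}}

```text
time_s: 8.52
ee_pos: [0.5397, -0.1721, 0.0601]
ee_rot: [-0.611, -3.08, -0.001]
force: [0.1, -0.8, -0.7]
opening: 0.472
grip_force: 0.0
```

Emit:
{"method": "step_arm", "body": {
  "rows": [
    {"dp":[1,0,-5],"twist":[0,0,0]},
    {"dp":[2,0,-9],"twist":[0,0,0]},
    {"dp":[2,0,-12],"twist":[0,0,0]},
    {"dp":[2,0,-12],"twist":[0,0,0]}
  ]
}}

```text
time_s: 9.02
ee_pos: [0.524, -0.1656, 0.1851]
ee_rot: [0.61, 3.073, -0.003]
force: [-0.6, -0.0, 0.3]
opening: 0.468
grip_force: 0.0
```

```bash
python3 look.py w7 specimen_disc stage; python3 - <<'E'
from fit import *
go(.541,-.1725,.18)
disc((.541,-.1725),.024)
S=X[ok&(r((.541,-.173))<.065)&(X[...,2]>.0195)&(X[...,2]<.026)]
print(len(S),cv2.minAreaRect((S[:,:2]*1000).astype(np.float32)))
D=X[ok&(r((.541,-.1725))<.0205)&(r((.541,-.1725))>.010)&(X[...,2]<.03)]
print("disc plane",np.linalg.lstsq(np.c_[D[:,:2]-[.541,-.1725],np.ones(len(D))],D[:,2],rcond=None)[0].round(4))
S=S[np.hypot(S[:,0]-.541,S[:,1]+.1725)>.028]
print("stage plane",np.linalg.lstsq(np.c_[S[:,:2]-[.541,-.1725],np.ones(len(S))],S[:,2],rcond=None)[0].round(4))
E
```

```text
specimen_disc 0.84 [165.3, 324.1] 1034 [ 0.5611 -0.3332  0.0057] [ 0.546 -0.355 -0.002] [ 0.583 -0.318  0.02 ]
specimen_disc 0.84 [78.9, 144.3] 4171 [ 0.3939 -0.3192  0.0101] [ 0.364 -0.352 -0.001] [ 0.42  -0.295  0.035]
specimen_disc 0.61 [319.1, 241.1] 2131 [ 0.5385 -0.1715  0.0235] [ 0.519 -0.196  0.014] [ 0.564 -0.151  0.043]
stage 0.64 [318.8, 217.1] 9264 [ 0.5294 -0.168   0.0212] [ 0.474 -0.236 -0.002] [ 0.608 -0.108  0.024]
dp [-2.14  0.01 -0.09] tw [ 0.    -0.001  0.   ] yaw 1.179 pos [ 0.5212 -0.1645  0.1791] t 9.175 op 0.46476907806301737 0.0
0.022 2068 mean [ 0.5399 -0.1723  0.0233] circ 541.0 -172.4 30.0 bbox mid [ 0.5408 -0.1727  0.0237]
0.033 169 mean [ 0.5395 -0.172   0.0389] circ 540.4 -172.4 5.8 bbox mid [ 0.5404 -0.1725  0.0381]
9076 ((540.860595703125, -172.52352905273438), (84.15812683105469, 84.57400512695312), 57.80022430419922)
disc plane [-0.0006 -0.0018  0.0235]
stage plane [-0.0001  0.0001  0.0214]
```

```bash
python3 -c "
from h import *
go(.4365,.3225,.2,1.179)"
```

```text
dp [26.43 41.78 -2.06] tw [ 0.    -0.001  0.   ] yaw 1.179 pos [ 0.5212 -0.1645  0.1791] t 9.175 op 0.46476907806301737 0.0
```

Emit:
{"method": "step_arm", "body": {
  "rows": [
    {"dp":[3,5,-1],"twist":[0,0,0]},
    {"dp":[6,10,-2],"twist":[0,0,0]},
    {"dp":[9,15,-2],"twist":[0,0,0]},
    {"dp":[12,20,-2],"twist":[0,0,0]},
    {"dp":[15,25,-2],"twist":[0,0,0]}
  ],
  "claw": 7
}}

```text
time_s: 9.8
ee_pos: [0.4772, 0.1252, 0.198]
ee_rot: [-0.611, -3.079, 0.002]
force: [1.4, -0.2, -0.2]
opening: 0.822
grip_force: 0.0
```

Emit:
{"method": "step_arm", "body": {
  "rows": [
    {"dp":[3,5,0],"twist":[0,0,0]},
    {"dp":[6,10,0],"twist":[0,0,0]},
    {"dp":[9,14,0],"twist":[0,0,0]},
    {"dp":[11.4,16.8,0],"twist":[0,0,0]},
    {"dp":[11.4,16.8,0],"twist":[0,0,0]}
  ]
}}

```text
time_s: 10.42
ee_pos: [0.4357, 0.3237, 0.1977]
ee_rot: [-0.605, -3.08, 0.004]
force: [0.2, -0.7, -0.2]
opening: 0.819
grip_force: 0.0
```

```bash
python3 look.py w8 tweezers tweezer_rest finger_rests; python3 - <<'E'
from fit import *
go(.4365,.3225,.2,1.179)
c=(.455,.318)
for a,b in[(.019,.026),(.07,.085),(.034,.047)]:
    S=X[ok&(r(c)<.06)&(X[...,2]>a)&(X[...,2]<b)]
    print(a,len(S),S.mean(0).round(4),cv2.minAreaRect((S[:,:2]*1000).astype(np.float32)))
E
```

```text
tweezers 0.89 [331.8, 255.3] 1180 [0.4551 0.3249 0.052 ] [ 0.442  0.301 -0.001] [0.484 0.35  0.085]
tweezer_rest 0.69 [327.2, 233.1] 4209 [0.4524 0.3283 0.0211] [ 0.419  0.275 -0.002] [0.499 0.372 0.044]
finger_rests 0.75 [328.8, 254.9] 1032 [0.4553 0.3251 0.0605] [0.442 0.301 0.004] [0.479 0.349 0.085]
finger_rests 0.73 [352.2, 251.1] 242 [0.462  0.3412 0.0471] [0.456 0.336 0.005] [0.48  0.349 0.08 ]
dp [ 0.13  0.08 -0.11] tw [-0.002 -0.001 -0.001] yaw 1.179 pos [0.4374 0.3213 0.1989] t 10.625 op 0.8201660727123468 0.0
0.019 3345 [0.4538 0.3266 0.0214] ((457.3630676269531, 325.68994140625), (84.05076599121094, 46.51491165161133), 65.09029388427734)
0.07 514 [0.456  0.3262 0.0815] ((457.023193359375, 325.7908630371094), (21.470853805541992, 12.885762214660645), 65.55696868896484)
0.034 181 [0.4549 0.3265 0.0446] ((457.1170959472656, 325.91400146484375), (42.022682189941406, 14.43642520904541), 65.56175994873047)
```

View pics/w8.png

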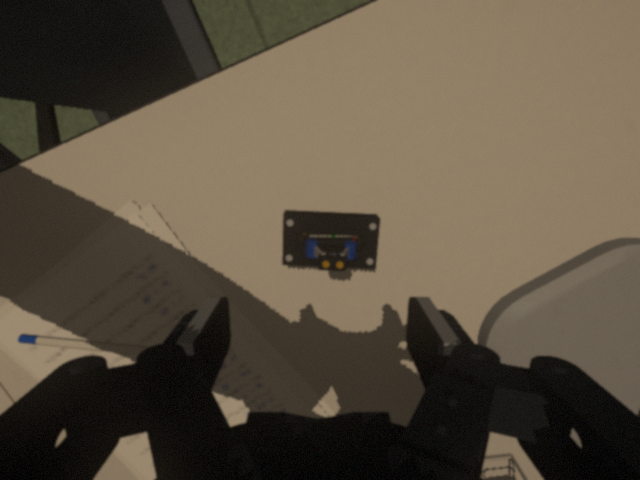

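```bash
python3 -c "
from h import *
go(.457,.3258,.11,1.14)"
```

```text
dp [-1.65  1.18  8.89] tw [-0.002 -0.001  0.038] yaw 1.14 pos [0.4374 0.3213 0.1989] t 10.625 op 0.8201660727123468 0.0
```

Emit:
{"method": "step_arm", "body": {
  "rows": [
    {"dp":[-1.65,1.2,4],"twist":[0,0,0.038]},
    {"dp":[-1.65,1.2,8],"twist":[0,0,0.038]},
    {"dp":[-1.65,1.2,8.9],"twist":[0,0,0.038]},
    {"dp":[-1.65,1.2,8.9],"twist":[0,0,0.038]},
    {"dp":[-1.65,1.2,8.9],"twist":[0,0,0.038]}
  ],
  "claw": 6
}}

```text
time_s: 11.25
ee_pos: [0.4585, 0.3276, 0.113]
ee_rot: [0.67, 3.067, 0.004]
force: [0.0, -0.2, 0.4]
opening: 0.704
grip_force: 0.0
```

```bash
python3 look.py w9 tweezers tweezer_rest; python3 - <<'E'
from fit import *
go(.457,.3258,.026,1.14)
c=(.457,.326)
for a,b in[(.019,.026),(.07,.088),(.034,.047)]:
    S=X[ok&(r(c)<.06)&(X[...,2]>a)&(X[...,2]<b)]
    print(a,len(S),S.mean(0).round(4),cv2.minAreaRect((S[:,:2]*1000).astype(np.float32)),np.percentile(S[:,2],[50,95]))
E
```

```text
tweezers 0.83 [315.3, 265.5] 2311 [0.4554 0.3267 0.0579] [0.443 0.302 0.005] [0.48  0.35  0.085]
tweezer_rest 0.92 [314.4, 236.5] 7844 [0.4525 0.3293 0.0211] [ 0.419  0.279 -0.002] [0.504 0.375 0.077]
dp [ 0.04 -0.24  8.67] tw [0.002 0.002 0.001] yaw 1.14 pos [0.4581 0.3277 0.1127] t 11.4 op 0.7049786836588197 0.0
0.019 6171 [0.4536 0.3274 0.0214] ((457.26690673828125, 325.8712463378906), (84.33656311035156, 46.2553825378418), 65.20272827148438) [0.02138573 0.02256306]
0.07 1086 [0.4558 0.3266 0.0814] ((456.3434143066406, 326.18548583984375), (21.684436798095703, 12.301212310791016), 64.79285430908203) [0.08183053 0.08382594]
0.034 375 [0.4549 0.3272 0.0444] ((457.0182800292969, 325.95062255859375), (42.23933029174805, 14.26005744934082), 65.87325286865234) [0.04492898 0.04683237]
```

View pics/w9.png

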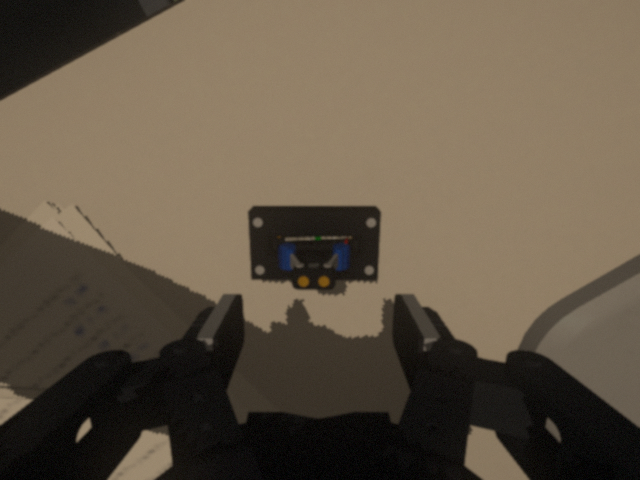

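Emit:
{"method": "step_arm", "body": {
  "rows": [
    {"dp":[0,-0.2,2.5],"twist":[0,0,0]},
    {"dp":[0,-0.2,5],"twist":[0,0,0]},
    {"dp":[0,-0.2,7.5],"twist":[0,0,0]},
    {"dp":[0,-0.2,8.6],"twist":[0,0,0]},
    {"dp":[0,-0.2,8.6],"twist":[0,0,0]}
  ]
}}

```text
time_s: 12.02
ee_pos: [0.4562, 0.3253, 0.0247]
ee_rot: [-0.67, -3.069, 0.001]
force: [-1.0, 1.3, -0.0]
opening: 0.704
grip_force: 0.0
```

Emit:
{"method": "step_arm", "body": {
  "rows": [
    {"dp":[0,0,0],"twist":[0,0,0]},
    {"dp":[0,0,0],"twist":[0,0,0]},
    {"dp":[0,0,0],"twist":[0,0,0]}
  ],
  "claw": 4.3
}}

```text
time_s: 12.4
ee_pos: [0.4572, 0.3259, 0.026]
ee_rot: [0.67, 3.068, 0.003]
force: [-0.4, 0.2, 1.4]
opening: 0.505
grip_force: 1.2
```

Emit:
{"method": "step_arm", "body": {
  "rows": [
    {"dp":[0,0,0],"twist":[0,0,0]},
    {"dp":[0,0,0],"twist":[0,0,0]},
    {"dp":[0,0,0],"twist":[0,0,0]}
  ],
  "claw": 3.65
}}

```text
time_s: 12.78
ee_pos: [0.4577, 0.3262, 0.0267]
ee_rot: [0.669, 3.067, 0.004]
force: [-0.2, -0.2, 6.2]
opening: 0.429
grip_force: 5.0
```

```bash
python3 look.py w10 tweezers; python3 - <<'E'
from fit import *
go(.457,.3258,.026,1.14)
c=(.457,.326); print(bot.state()["force"])
for a,b in[(.07,.088)]:
    S=X[ok&(r(c)<.025)&(X[...,2]>a)&(X[...,2]<b)]
    print(a,len(S),S.mean(0).round(4),cv2.minAreaRect((S[:,:2]*1000).astype(np.float32)),np.percentile(S[:,2],[50,95]))
cv2.imwrite("pics/w10b.png",cv2.resize(L["im"][180:380,180:460],None,fx=2.8,fy=2.8))
E
```

```text
tweezers 0.75 [317.8, 365.8] 7461 [0.4556 0.3274 0.0758] [ 0.441  0.278 -0.002] [0.516 0.354 0.1  ]
dp [ 0.05 -0.07  0.07] tw [0.003 0.002 0.001] yaw 1.14 pos [0.4577 0.3262 0.0267] t 12.875 op 0.4264300808204244 4.982516162563115
[-0.59708988 -0.31695027  5.95275784]
0.07 4673 [0.4541 0.3274 0.0811] ((454.8849792480469, 326.98736572265625), (45.70518112182617, 18.568235397338867), 65.28141784667969) [0.08220733 0.08455311]
```

View pics/w10b.png

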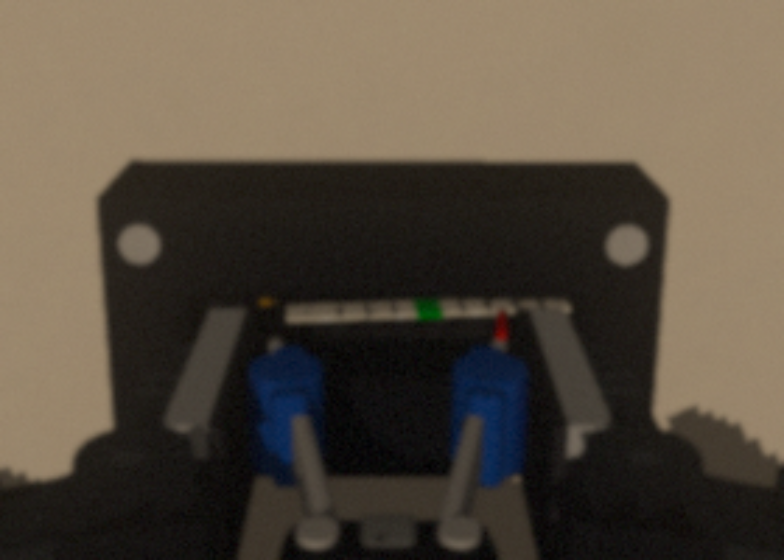

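Emit:
{"method": "step_arm", "body": {
  "rows": [
    {"dp":[0,0,-0.5],"twist":[0,0,0]},
    {"dp":[0,0,-1.5],"twist":[0,0,0]},
    {"dp":[0,0,-2.8],"twist":[0,0,0]},
    {"dp":[0,0,-4.5],"twist":[0,0,0]},
    {"dp":[0,0,-4.5],"twist":[0,0,0]}
  ]
}}

```text
time_s: 13.5
ee_pos: [0.4579, 0.3263, 0.0725]
ee_rot: [0.669, 3.066, 0.005]
force: [1.0, -0.0, -1.2]
opening: 0.432
grip_force: 2.2
```

```bash
python3 look.py w11 tweezers; python3 - <<'E'
from fit import *
s=bot.state(); print(s["force"],s["grip_force"],s["opening"]); M=R.from_rotvec(s["ee_rot"]).as_matrix()
o=bot.outline_of("wrist","tweezers")[0]["pixels"]
Q=(X-s["ee_pos"])@M
m=o&ok
hsv=cv2.cvtColor(L["im"],cv2.COLOR_BGR2HSV)
def st(n,k):
    P=Q[k]; v,u=np.nonzero(k); print(n,k.sum(),"px",u.mean().round(1),v.mean().round(1),np.median(P,0).round(4),P.min(0).round(4),P.max(0).round(4))
h,sa,va=[hsv[...,i].astype(int) for i in range(3)]
near=ok&(abs(Q[...,0])<.04)&(abs(Q[...,1])<.035)&(Q[...,2]<.06)
st("blueL",near&(h>105)&(h<130)&(sa>120)&(Q[...,1]<0)); st("blueR",near&(h>105)&(h<130)&(sa>120)&(Q[...,1]>0))
st("green",near&(h>50)&(h<80)&(sa>120)&(va>50)); st("red",near&((h<6)|(h>172))&(sa>120))
st("spine",near&m&(Q[...,2]<-.05)&(abs(Q[...,1])<.013))
go(.5405,-.1725,.09,1.14)
cv2.imwrite("pics/w11b.png",cv2.resize(L["im"][180:480,140:500],None,fx=2,fy=2))
E
```

```text
tweezers 0.57 [317.9, 365.7] 7282 [0.4555 0.3277 0.1221] [ 0.444  0.28  -0.001] [0.53  0.354 0.132]
[-0.61009791 -0.36292946 -0.23656275] 2.2097990743350238 0.42377606865648393
blueL 937 px 278.6 341.1 [ 0.005  -0.0115 -0.0229] [-0.0232 -0.0342 -0.0989] [ 0.0186 -0.0001  0.0508]
blueR 1079 px 357.2 347.2 [ 0.0048  0.0149 -0.0228] [-2.170e-02  1.000e-04 -1.002e-01] [0.0191 0.024  0.0485]
green 53 px 332.8 290.5 [0.0043 0.0081 0.0042] [0.0033 0.0061 0.0018] [0.0048 0.0099 0.0081]
red 696 px 321.9 424.3 [ 0.0093  0.0037 -0.0842] [-0.0219 -0.0344 -0.1   ] [0.0194 0.0295 0.06  ]
spine 3735 px 317.6 388.4 [ 0.0025  0.0016 -0.0578] [-0.0067 -0.0093 -0.0613] [ 0.0069  0.0125 -0.0501]
dp [-28.4  -41.74  -2.03] tw [-0.    -0.     0.001] yaw 1.14 pos [0.4562 0.3252 0.0697] t 13.65 op 0.4243599759679224 2.210454965243116
```

View pics/w11b.png

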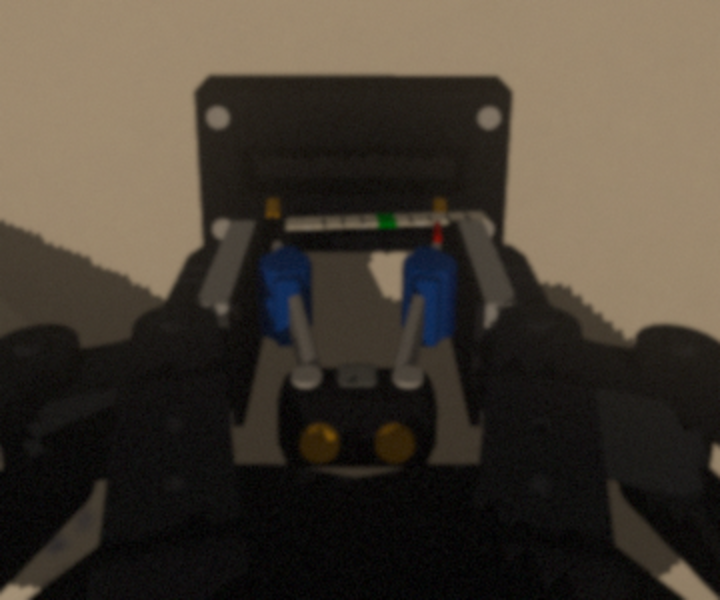

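Emit:
{"method": "step_arm", "body": {
  "rows": [
    {"dp":[-0.5,-0.8,-1.5],"twist":[0,0,0]},
    {"dp":[-2,-2.9,-3],"twist":[0,0,0]},
    {"dp":[-4,-5.9,-4],"twist":[0,0,0]},
    {"dp":[-6.2,-9.1,-4],"twist":[0,0,0]},
    {"dp":[-8.4,-12.3,-4],"twist":[0,0,0]}
  ]
}}

```text
time_s: 14.28
ee_pos: [0.4818, 0.177, 0.1107]
ee_rot: [0.67, 3.069, 0.0]
force: [-0.3, 0.3, -2.2]
opening: 0.43
grip_force: 2.2
```

Emit:
{"method": "step_arm", "body": {
  "rows": [
    {"dp":[-2.2,-3.2,0],"twist":[0,0,0]},
    {"dp":[-4.4,-6.4,0],"twist":[0,0,0]},
    {"dp":[-6.6,-9.6,0],"twist":[0,0,0]},
    {"dp":[-8.8,-12.8,0],"twist":[0,0,0]},
    {"dp":[-11,-16,0],"twist":[0,0,0]}
  ]
}}

```text
time_s: 14.9
ee_pos: [0.5148, -0.0145, 0.1105]
ee_rot: [0.67, 3.069, -0.0]
force: [0.5, -0.8, -0.8]
opening: 0.427
grip_force: 2.2
```

Emit:
{"method": "step_arm", "body": {
  "rows": [
    {"dp":[-2.2,-3.2,0],"twist":[0,0,0]},
    {"dp":[-4.2,-6.2,0],"twist":[0,0,0]},
    {"dp":[-5.4,-8,0],"twist":[0,0,0]},
    {"dp":[-5.4,-8,0],"twist":[0,0,0]},
    {"dp":[-5.4,-8,0],"twist":[0,0,0]}
  ]
}}

```text
time_s: 15.52
ee_pos: [0.5303, -0.1073, 0.1097]
ee_rot: [-0.669, -3.069, -0.001]
force: [0.4, -0.2, -1.0]
opening: 0.428
grip_force: 2.2
```

```bash
cat > tw.py <<'E'
from fit import *
s=bot.state(); M=R.from_rotvec(s["ee_rot"]).as_matrix(); Q=(X-s["ee_pos"])@M
hsv=cv2.cvtColor(L["im"],cv2.COLOR_BGR2HSV); h,sa,va=[hsv[...,i].astype(int) for i in range(3)]
def st(n,k):
    if k.sum()<5: return print(n,k.sum())
    v,u=np.nonzero(k); P=Q[k]; print(n,k.sum(),"px",u.mean().round(1),v.mean().round(1),[u.min(),u.max()],"tool",np.median(P,0).round(4),"world",np.median(X[k],0).round(4))
vv,uu=np.mgrid[0:480,0:640]; box=(vv>180)&(vv<360)&(uu>240)&(uu<400)
st("green",box&(h>50)&(h<80)&(sa>120)&(va>50)); st("red",box&((h<5)|(h>174))&(sa>130)&(va>50))
st("amber",box&(h>6)&(h<22)&(sa>130)&(va>60)&(abs(uu-318)<35))
st("spine",ok&(abs(Q[...,2]+.058)<.0025)&(abs(Q[...,1])<.012)&(abs(Q[...,0])<.009))
sp=ok&(abs(Q[...,2]+.058)<.0025)&(abs(Q[...,1])<.016)&(abs(Q[...,0])<.012); print("spine rect",cv2.minAreaRect((Q[sp][:,:2]*1000).astype(np.float32)))
print(s["force"].round(1) if hasattr(s["force"],"round") else s["force"])
E
python3 look.py w12 specimen_disc stage; python3 tw.py; python3 -c "
from h import *
go(.5405,-.1725,.0505,1.14)"
```

```text
specimen_disc 0.96 [226.5, 290.6] 2043 [ 0.5333 -0.1714  0.0235] [ 0.511 -0.194  0.017] [ 0.553 -0.124  0.118]
specimen_disc 0.92 [59.1, 391.2] 663 [ 0.5544 -0.3338  0.0056] [ 0.546 -0.352  0.   ] [ 0.564 -0.319  0.017]
specimen_disc 0.34 [352.1, 330.7] 1625 [ 0.5327 -0.0947  0.1299] [ 0.528 -0.135 -0.002] [ 0.63  -0.086  0.159]
stage 0.89 [220.1, 262.4] 11086 [ 0.5175 -0.1644  0.021 ] [ 0.474 -0.226 -0.002] [ 0.608 -0.108  0.158]
stage 0.29 [351.9, 328.6] 1528 [ 0.5325 -0.0945  0.1302] [ 0.528 -0.126 -0.001] [ 0.623 -0.086  0.156]
green 2
red 11 px 358.4 297.2 [np.int64(357), np.int64(359)] tool [ 0.0055  0.0165 -0.0022] world [ 0.5323 -0.0897  0.1119]
amber 89 px 295.7 234.0 [np.int64(291), np.int64(301)] tool [ 0.0059 -0.0147  0.1035] world [ 0.5188 -0.1179  0.0062]
spine 1906 px 317.4 400.6 [np.int64(280), np.int64(355)] tool [-0.0001 -0.0001 -0.0564] world [ 0.5306 -0.1074  0.1662]
spine rect ((-0.2874603271484375, -0.024625778198242188), (20.2808895111084, 11.941095352172852), 88.84791564941406)
[-0.6 -0.2 -1.5]
dp [-3.64 -5.54  5.92] tw [ 0.    -0.     0.002] yaw 1.14 pos [ 0.5304 -0.107   0.1097] t 15.675 op 0.4277207648602487 2.204310785746202
```

Emit:
{"method": "step_arm", "body": {
  "rows": [
    {"dp":[-1.5,-2.5,0],"twist":[0,0,0]},
    {"dp":[-3,-4.7,0],"twist":[0,0,0]},
    {"dp":[-3.65,-5.55,0],"twist":[0,0,0]},
    {"dp":[-3.65,-5.55,1.5],"twist":[0,0,0]},
    {"dp":[-3.65,-5.55,3.2],"twist":[0,0,0]}
  ]
}}

```text
time_s: 16.3
ee_pos: [0.5402, -0.1726, 0.0764]
ee_rot: [-0.669, -3.069, -0.001]
force: [-0.8, 0.5, -0.5]
opening: 0.426
grip_force: 2.2
```

Emit:
{"method": "step_arm", "body": {
  "rows": [
    {"dp":[0,0,0],"twist":[0,0,0]},
    {"dp":[0,0,0],"twist":[0,0,0]}
  ]
}}

```text
time_s: 16.55
ee_pos: [0.5404, -0.1731, 0.0774]
ee_rot: [-0.669, -3.069, -0.0]
force: [-0.3, -0.5, -0.1]
opening: 0.427
grip_force: 2.2
```

```bash
python3 look.py w13 specimen_disc stage; python3 tw.py; python3 - <<'E'
from fit import *
S=X[ok&(r((.541,-.173))<.065)&(X[...,2]>.0195)&(X[...,2]<.026)]
print(len(S),cv2.minAreaRect((S[:,:2]*1000).astype(np.float32)))
S=X[ok&(r((.541,-.173))<.012)&(X[...,2]>.032)&(X[...,2]<.044)]; print("post pts",len(S),S.mean(0) if len(S) else 0)
P=np.array([.5405,-.1725,.042]); print("post px",proj(P))
for _ in range(3): go(.5405,-.1725,.0505,1.14)
E
```

```text
specimen_disc 0.93 [95.4, 370.8] 500 [ 0.5503 -0.3341  0.0054] [ 0.507 -0.355 -0.002] [ 0.556 -0.215  0.142]
specimen_disc 0.89 [3.9, 138.2] 584 [ 0.408  -0.3005  0.0043] [ 0.391 -0.316 -0.002] [ 0.42  -0.295  0.01 ]
specimen_disc 0.73 [318.1, 260.9] 4305 [ 0.5367 -0.1703  0.0235] [ 0.519 -0.196  0.014] [ 0.562 -0.151  0.067]
specimen_disc 0.44 [351.9, 329.1] 1573 [ 0.5426 -0.1601  0.0975] [ 0.538 -0.194 -0.002] [ 0.615 -0.152  0.124]
stage 0.92 [319.3, 222.7] 16356 [ 0.5199 -0.1632  0.0211] [ 0.474 -0.222 -0.002] [ 0.587 -0.108  0.093]
green 5 px 332.6 290.8 [np.int64(330), np.int64(336)] tool [0.0062 0.0067 0.0069] world [ 0.5383 -0.1649  0.0716]
red 16 px 358.4 296.6 [np.int64(357), np.int64(360)] tool [0.0065 0.0172 0.0002] world [ 0.5424 -0.1553  0.0783]
amber 471 px 319.1 270.2 [np.int64(309), np.int64(330)] tool [0.0039 0.0012 0.0398] world [ 0.5382 -0.171   0.0387]
spine 847 px 317.9 402.0 [np.int64(284), np.int64(353)] tool [ 0.0007  0.0005 -0.0561] world [ 0.5407 -0.1727  0.1346]
spine rect ((1.1283597946166992, 0.8592119216918945), (18.42287826538086, 9.287459373474121), 89.06360626220703)
[-0.4  0.2 -0.7]
16413 ((540.957275390625, -172.40272521972656), (84.34912109375, 84.68958282470703), 57.83906555175781)
post pts 422 [ 0.53912834 -0.17165955  0.03858484]
post px [318.58317323 275.19591792]
dp [0.11 0.08 2.8 ] tw [0.    0.001 0.001] yaw 1.14 pos [ 0.5411 -0.1736  0.0785] t 16.7 op 0.4242927320683333 2.2123858239501715
dp [0.11 0.08 2.8 ] tw [0.    0.001 0.001] yaw 1.14 pos [ 0.5411 -0.1736  0.0785] t 16.7 op 0.4242927320683333 2.2123858239501715
dp [0.11 0.08 2.8 ] tw [0.    0.001 0.001] yaw 1.14 pos [ 0.5411 -0.1736  0.0785] t 16.7 op 0.4242927320683333 2.2123858239501715
```

Emit:
{"method": "step_arm", "body": {
  "rows": [
    {"dp":[0.05,0.05,0.6],"twist":[0,0,0]},
    {"dp":[0.05,0.05,1.2],"twist":[0,0,0]},
    {"dp":[0.05,0.05,1.8],"twist":[0,0,0]},
    {"dp":[0.05,0.05,2.5],"twist":[0,0,0]},
    {"dp":[0.05,0.05,2.5],"twist":[0,0,0]}
  ]
}}

```text
time_s: 17.32
ee_pos: [0.5397, -0.1727, 0.0517]
ee_rot: [-0.67, -3.067, -0.001]
force: [0.4, -0.1, 0.1]
opening: 0.431
grip_force: 2.2
```

Emit:
{"method": "step_arm", "body": {
  "rows": [
    {"dp":[0,0,0],"twist":[0,0,0]},
    {"dp":[0,0,0],"twist":[0,0,0]}
  ],
  "claw": 3.4
}}

```text
time_s: 17.58
ee_pos: [0.5406, -0.1731, 0.0532]
ee_rot: [0.67, 3.069, -0.0]
force: [0.4, -0.2, -1.4]
opening: 0.404
grip_force: 4.5
```

Emit:
{"method": "step_arm", "body": {
  "rows": [
    {"dp":[0,0,0],"twist":[0,0,0]},
    {"dp":[0,0,0],"twist":[0,0,0]}
  ],
  "claw": 3.15
}}

```text
time_s: 17.82
ee_pos: [0.5405, -0.173, 0.053]
ee_rot: [0.67, 3.069, -0.0]
force: [-0.1, -0.1, -0.1]
opening: 0.367
grip_force: 5.9
```

```bash
python3 look.py w14 specimen_disc; python3 tw.py; python3 -c "
from h import *
go(.5405,-.1725,.0505,1.14)"
```

```text
specimen_disc 0.77 [320.0, 274.7] 4869 [ 0.5354 -0.1704  0.0235] [ 0.519 -0.193  0.014] [ 0.564 -0.15   0.07 ]
specimen_disc 0.68 [70.6, 388.9] 335 [ 0.5487 -0.3346  0.0052] [ 0.507 -0.352 -0.002] [ 0.553 -0.217  0.125]
green 6 px 341.0 291.8 [np.int64(339), np.int64(343)] tool [0.0051 0.0102 0.005 ] world [ 0.5401 -0.1616  0.0479]
red 9 px 350.3 297.2 [np.int64(349), np.int64(351)] tool [ 0.0054  0.0135 -0.0013] world [ 0.5413 -0.1583  0.0542]
amber 569 px 318.1 286.1 [np.int64(284), np.int64(352)] tool [0.0044 0.001  0.0154] world [ 0.5371 -0.1708  0.0375]
spine 2252 px 317.6 399.0 [np.int64(279), np.int64(356)] tool [ 0.0006  0.0005 -0.0566] world [ 0.5403 -0.1726  0.1096]
spine rect ((2.75138521194458, -0.11408424377441406), (17.675710678100586, 31.874919891357422), 0.9971713423728943)
[ 0.1  0.3 -0.6]
dp [0.01 0.05 0.24] tw [0.    0.    0.001] yaw 1.14 pos [ 0.5404 -0.173   0.0529] t 17.925 op 0.3730449754269861 5.928846001625061
```

Emit:
{"method": "step_arm", "body": {
  "rows": [
    {"dp":[0,0.03,0.1],"twist":[0,0,0]},
    {"dp":[0,0.03,0.1],"twist":[0,0,0]},
    {"dp":[0,0.03,0.1],"twist":[0,0,0]}
  ],
  "claw": 2.97
}}

```text
time_s: 18.3
ee_pos: [0.5405, -0.1726, 0.0518]
ee_rot: [-0.67, -3.069, -0.0]
force: [0.4, -0.5, -0.7]
opening: 0.349
grip_force: 6.9
```

```bash
python3 look.py w15 specimen_disc; python3 tw.py; python3 -c "
from h import *
go(.5405,-.1725,.0505,1.14)
L=np.load('last.npz'); cv2.imwrite('pics/w15b.png',cv2.resize(L['im'][230:330,250:390],None,fx=5.6,fy=5.6,interpolation=cv2.INTER_CUBIC))"
```

```text
specimen_disc 0.81 [69.4, 393.8] 348 [ 0.5489 -0.3347  0.0052] [ 0.508 -0.35  -0.001] [ 0.553 -0.216  0.119]
specimen_disc 0.59 [318.4, 271.1] 4642 [ 0.535  -0.1702  0.0235] [ 0.519 -0.193  0.016] [ 0.562 -0.151  0.068]
green 6 px 342.3 291.7 [np.int64(342), np.int64(343)] tool [0.0054 0.0107 0.0044] world [ 0.5401 -0.1606  0.0474]
red 12 px 347.2 297.0 [np.int64(346), np.int64(349)] tool [ 0.0057  0.0123 -0.0009] world [ 0.5405 -0.159   0.0527]
amber 570 px 317.0 287.5 [np.int64(286), np.int64(349)] tool [0.0043 0.0005 0.0145] world [ 0.5375 -0.1711  0.0373]
spine 2211 px 317.4 399.3 [np.int64(280), np.int64(356)] tool [ 0.0008  0.0002 -0.0566] world [ 0.5402 -0.1723  0.1084]
spine rect ((2.846238136291504, -0.03125), (17.466140747070312, 31.84589195251465), 0.1856689602136612)
[ 0.5  0.2 -0.1]
dp [0.01 0.01 0.13] tw [-0.    -0.     0.001] yaw 1.14 pos [ 0.5405 -0.1727  0.0518] t 18.4 op 0.3502938891266824 6.937319040298462
```

View pics/w15b.png

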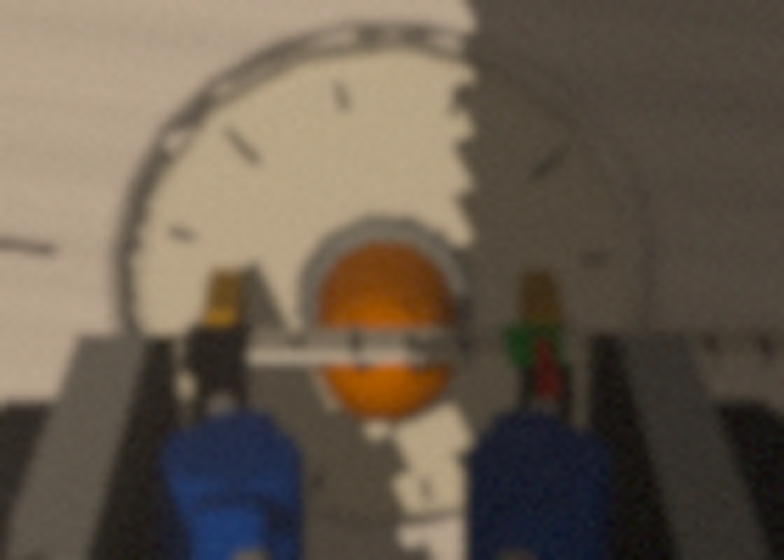

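```bash
python3 - <<'E'
from fit import *
for u in (290,291,346,347):
    print(u,[tuple(X[v,u].round(4)) for v in (279,281,283,285)])
E
```

```text
290 [(np.float64(0.5306), np.float64(-0.1818), np.float64(0.0315)), (np.float64(0.5305), np.float64(-0.1815), np.float64(0.0346)), (np.float64(0.5308), np.float64(-0.1815), np.float64(0.0363)), (np.float64(0.5311), np.float64(-0.1815), np.float64(0.038))]
291 [(np.float64(0.5306), np.float64(-0.1813), np.float64(0.0319)), (np.float64(0.531), np.float64(-0.1813), np.float64(0.0336)), (np.float64(0.531), np.float64(-0.1811), np.float64(0.0362)), (np.float64(0.5311), np.float64(-0.181), np.float64(0.0386))]
346 [(np.float64(0.5413), np.float64(-0.1583), np.float64(0.0315)), (np.float64(0.5412), np.float64(-0.1585), np.float64(0.0341)), (np.float64(0.5409), np.float64(-0.1586), np.float64(0.0372)), (np.float64(0.5417), np.float64(-0.1589), np.float64(0.0375))]
347 [(np.float64(0.5417), np.float64(-0.1579), np.float64(0.031)), (np.float64(0.5417), np.float64(-0.1581), np.float64(0.0335)), (np.float64(0.5412), np.float64(-0.1582), np.float64(0.037)), (np.float64(0.5415), np.float64(-0.1584), np.float64(0.0385))]
```

Emit:
{"method": "step_arm", "body": {
  "rows": [
    {"dp":[0,0,0],"twist":[0,0,0]},
    {"dp":[0,0,0],"twist":[0,0,0]},
    {"dp":[0,0,0],"twist":[0,0,0]},
    {"dp":[0,0,0],"twist":[0,0,0]},
    {"dp":[0,0,0],"twist":[0,0,0]}
  ]
}}

```text
time_s: 19.02
ee_pos: [0.5405, -0.1727, 0.0518]
ee_rot: [0.67, 3.069, -0.0]
force: [0.7, -0.7, -1.0]
opening: 0.349
grip_force: 6.9
```

Emit:
{"method": "step_arm", "body": {
  "rows": [
    {"dp":[0,0,0],"twist":[0,0,0]},
    {"dp":[0,0,0],"twist":[0,0,0]},
    {"dp":[0,0,0],"twist":[0,0,0]},
    {"dp":[0,0,0],"twist":[0,0,0]},
    {"dp":[0,0,0],"twist":[0,0,0]}
  ]
}}

```text
time_s: 19.65
ee_pos: [0.5405, -0.1727, 0.0518]
ee_rot: [-0.67, -3.069, 0.0]
force: [0.3, 0.6, -1.2]
opening: 0.355
grip_force: 6.9
```

Emit:
{"method": "step_arm", "body": {
  "rows": [
    {"dp":[0,0,0],"twist":[0,0,0]},
    {"dp":[0,0,0],"twist":[0,0,0]},
    {"dp":[0,0,0],"twist":[0,0,0]},
    {"dp":[0,0,0],"twist":[0,0,0]}
  ]
}}

```text
time_s: 20.15
ee_pos: [0.5405, -0.1727, 0.0518]
ee_rot: [-0.67, -3.069, -0.0]
force: [-0.4, -0.2, -0.6]
opening: 0.351
grip_force: 6.9
```

```bash
python3 -c "
from bench import bot
print(bot.close_job())"
```

```text
the job is handed in; nothing more can be done
None
```

The job is handed in, though no verdict came back: the middle-sized disc is seated flat and let go, and the tweezers are held upright around the dummy at a measured gap of about 22 mm, touching nothing in the last picture, with about 20 of the 67 s used.

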